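Stand the emergency lantern over the shelf's hidden crossbar

ROBOT

A 6-joint arm with a two-finger parallel gripper is mounted at the origin on the work surface. World frame = base frame: x ahead of the robot, y to its left, z up, the work surface at z = 0. Lengths are in m, angles in degrees, forces in N, time in s.
With the tool pointing down it reaches from about 0.35 to 0.775 m from the base axis. Payload 7.3 kg.
Tool frame: the origin (TCP) lies midway between the tips of the shut fingers; the grasp point (between the pads) lies 19 mm behind it; y points along the fingers, z is the direction in which the jaws open and shut, and the axes are right-handed (so a half turn about y gives the same grasp; the last joint's range is limited). The gripper opens to 92 mm and grips with 3 to 60 N. Pads are 19 mm wide; open, the fingers measure 130 mm over their backs; the gripper's body (75 mm by 190 mm) begins 47 mm behind the grasp point.
Start: joints at [-79.183, 19.595, 87.324, -0, 73.075, -8.365], TCP at [0.173, -0.496, 0.227] pointing down, gripper open.
Joint ranges: [-145.02, 145.02], [-44.19, 115.74], [2.07, 154.8], [-57.11, 237.11], [16.16, 152.29], [-177.93, 177.93]. Speed limits (degrees/s): [147.25, 147.25, 180, 180, 180, 180].

INTERFACE

Orientations are given as [roll, pitch, yaw] about the fixed x, y, z axes, in that order (R = Rz(yaw) Ry(pitch) Rx(roll)).
In Python, from bench import manip gives the robot as it stands.
- The arm moves only by the tool drive_tool, never from a script. Its argument "moves" is a list of rows, each an object of numbers: "dx", "dy", "dz": the shift along the tool's x, y, z in m; "wx", "wy", "wz": the turn, a rotation vector about the tool's x, y, z in rad. A call has 1 to 5 rows; each row is the pose to reach, as a shift and turn from the pose commanded when the call began, along the tool's axes at that moment; what a row does not reach only later rows make up. A row lasts 1/8 s, in which the tool goes at most 62.5 mm and 10.7 degrees, less where a joint would pass 70% of its speed; a pose out of reach is approached as far as the arm can. A call with a gripper value outside its range is refused whole. "jaw" is the closure in counts, from 0 (fully open) to 255 (shut), set as the call begins (left out, the last holds). The fingers move at their own pace and stop on an object; "newtons" is the grip in N (left out, the last holds). Time passes only in rows, so rows that repeat a pose let the fingers close. It gives the time, the measured TCP pose, the force and the opening at its end, in the units of the state.
- manip.get_state(): the state, without advancing time (a new reading comes with each control period).
- manip.capture(name): name is "scene" or "top"; returns (picture, depth): 480x640x3 uint8, red, green, blue; 480x640 float32, m along the optical axis (not along the pixel's ray), 0 where there is no reading.
- manip.calibration(name): a dict with "vfov" (degrees; the focal length in pixels is half the picture's height over the tangent of half this angle, whatever the lens; pixels are square), "cx", "cy" (the principal point, pixels), "extrinsics" (4x4, takes a point from camera to world coordinates). Camera axes: x right, y down, z forward; pixel columns grow to the right and rows downward; lengths in m; the calibration is good to about 2 mm. A picture is of the moment at which its call begins. calibration takes no time and is no camera call.
- manip.sign_off(): hands the job in, once; it reports no verdict.
Trained networks look in the newest picture that a camera, given by its name, has taken for a name from the list of things; names that differ only in an ending like _2 or _b are one class to them, and where a whole thing is asked for, a point or a joint stands for the part that bears it (a point fixed in the world has none). Each returns a list of dicts, best first, with "conf" (0 to 1); they miss things now and then, are a little off and sometimes report something else, mostly with a low value. They report only what shows in the picture. A call takes as long as a camera call. They do not tell look-alikes from the thing itself.
- manip.regions_of(label, camera): "region" (480x640 bool, what is visible of it) and "rect" ([left, top, right, bottom] in pixels, round what is visible of it).
The state is a dict: "time_s": time; "joint_pos": joint angles; "qd": joint speeds; "tau": joint torques, N m; "tcp_pos": TCP position; "ee_rot": TCP orientation; "contact_force": force on the tool from outside, world axes, zero at the start; "moment": the same for the moment, N m; "gripper_width": finger opening in m.
Only numpy, scipy, OpenCV 4.12 (cv2) and the standard library are available. Lean on these libraries where they do the work, as an engineer would, in place of code of your own. Each camera call takes 0.05 s, during which the arm holds its last target. There are 200 camera calls.

TASK

Press your closed fingertips firmly along the thin white board of the low desk-top shelf until you find the place where it does not give, over the hidden crossbar. Then lift the lantern out of its slanted charging stand and set it down gently, upright, on the board right over the bar, so that the board does not sag under its weight, and let go. Do not force the board down, and leave the other things on the table where they are.

Things in the scene. Friction and masses are not known exactly. Their poses are not given: they have to be found in the camera images.
- riser: Low desk-top shelf fixed on the table: grey frame 164 deep (x) x 480 long (y) with end cheeks 18 thick, 100 high at y = +-222..240. Origin: centre of its underside. One thin white board lies between the cheeks on soft foam. Under it, unseen, one rigid crossbar 26 wide (y) runs front to back along x; its centre lies anywhere from y = -90 to +90.
- board: The shelf's thin white board, 160 (x) x 440 (y) x 4, top 80 above the table, flat when unloaded; origin: middle of its end at y = -220 of the shelf. It does not give right over the hidden bar and gives more with distance: a 5 N press sinks it less than 1 mm within 25 of the bar's centre, about 2 to 4 mm at 60, 4 to 20 mm beyond 100, about 8 mm at the ends.
- lantern: Lantern: straight cylinder 55 diameter (54 in its white part), grey for the lowest 40, white above with a domed top, 150 high over all, 0.7 to 0.9 kg. Origin: centre of its underside; z along its axis to the top. Grip it across the white part, 90 to 120 up its axis (the stand encloses it below 85). It starts leaning in its stand and draws out freely along its axis.
- cradle: Black charging stand fixed on the table, foot 100 (x) x 90 (y); origin at table height below the seat's centre, which is 56 up and carries the lantern's underside. The lantern leans 28 degrees from vertical, top towards the stand's -x. A rest 50 wide on that side reaches 85 along the lantern; cheeks at y = +-31..37 stand 14 above the seat.
- board_1 (a point): Point on the top face of the shelf's board, at x = 0, y = -160 of the shelf's frame when unloaded; it moves as the board gives.
- board_2 (a point): Point on the top face of the shelf's board, at x = 0, y = -120 of the shelf's frame when unloaded; it moves as the board gives.
- board_3 (a point): Point on the top face of the shelf's board, at x = 0, y = -80 of the shelf's frame when unloaded; it moves as the board gives.
- board_4 (a point): Point on the top face of the shelf's board, at x = 0, y = -40 of the shelf's frame when unloaded; it moves as the board gives.
- board_5 (a point): Point on the top face of the shelf's board, at x = 0, y = 0 of the shelf's frame when unloaded; it moves as the board gives.
- board_6 (a point): Point on the top face of the shelf's board, at x = 0, y = 40 of the shelf's frame when unloaded; it moves as the board gives.
- board_7 (a point): Point on the top face of the shelf's board, at x = 0, y = 80 of the shelf's frame when unloaded; it moves as the board gives.
- board_8 (a point): Point on the top face of the shelf's board, at x = 0, y = 120 of the shelf's frame when unloaded; it moves as the board gives.
- board_9 (a point): Point on the top face of the shelf's board, at x = 0, y = 160 of the shelf's frame when unloaded; it moves as the board gives.
- tape_dispenser: Black tape dispenser, 60 x 150 x 90 high, loose; not needed. Origin under its centre.
- stapler: Black stapler, 130 x 34 x 50 high, loose; not needed. Origin under its centre.
- mug: White mug, 80 diameter, 92 high, loose; not needed. Origin under its centre.
- calculator: White calculator, 175 x 110 x 20, loose; not needed. Origin under its centre.
- radio: Black hand radio standing upright, 36 x 58 x 120 plus a 70 aerial, loose; not needed. Origin under its centre.
- punch: Hole punch, 110 x 115 x 63 high, loose; not needed. Origin under its centre.
- water_bottle: Clear water bottle, 66 diameter, 205 high, loose; not needed. Origin under its centre.
Mind the look-alikes: they are no part of the job. Leave any green or purple look-alike of the lantern alone.

How it is judged (in metres and radians):
On the way, in this order (a step that is already met when the one before it is completed fails the run):
1. the board has been pressed by the fingers with at least 3 N at the firm place: no point of it sank more than 1 mm (contact force between the fingers and board above 3 N and distance of lantern from where it was at the start of the episode below 0.02 m and z of each of board_1, board_2, board_3, board_4, board_5, board_6, board_7, board_8, board_9 in the frame of riser above 0.079 m), for 0.1 s.
2. the lantern is held by the fingers clear of its stand (contact force between the fingers and lantern above 1 N and contact force between lantern and cradle below 0.1 N and distance of lantern from where it was at the start of the episode above 0.05 m), for 0.2 s.
At the end, for the whole second after the job is handed in: The lantern stands released and at rest, upright within 2.3 degrees, on the white board (which carries at least 4 N of it), and its foot is no more than 1.5 mm below the level of the unloaded board, i.e. it stands over the hidden crossbar (contact force between lantern and board above 4 N and angle between lantern's own z axis and vertical below 0.04 rad and z of lantern in the frame of riser between 0.0785 and 0.0825 m and linear speed of lantern below 0.02 m/s); the robot touches nothing.
It fails at once if the fingers forced the board down by more than 25 mm (contact force between the fingers and board above 1 N and z of any of board_1, board_2, board_3, board_4, board_5, board_6, board_7, board_8, board_9 in the frame of riser below 0.055 m).
It fails at once if the lantern was dropped: it met the board at more than 0.4 m/s (contact force between lantern and board above 1 N and linear speed of lantern above 0.4 m/s).
It fails at once if the lantern fell over (angle between lantern's own z axis and vertical above 1 rad).
It fails at once if another thing on the table was shifted by more than 40 mm (distance of any of tape_dispenser, stapler, mug, calculator, radio, punch, water_bottle from where it was at the start of the episode above 0.04 m).
It also fails if it takes over 72 s, if anything falls off the work surface, if the arm or the gripper's body presses on something with over 40 N, if the wrist force passes 120 N, or if a joint passes its speed limit or range.

## Working session

There is one attempt and no reset: what is moved stays moved. The work goes in short steps, Python scripts to look and compute and a tool call to move; the robot and the scene stay as the last step left them, time stands still between calls to the robot, and variables do not carry over. Pictures are saved under pics/ and viewed, about 8 in all and at most 12, crops included, and the job is handed in when it is done.

Besides the shell and the picture viewer there is one more tool, called after "Emit:" in YAML: its name, and indented under it one key for each argument. drive_tool: Moves the arm, as the interface text tells. Its arguments: {"type":"object","properties":{"moves":{"type":"array","items":{"type":"object","properties":{"dx":{"type":"number"},"dy":{"type":"number"},"dz":{"type":"number"},"wx":{"type":"number"},"wy":{"type":"number"},"wz":{"type":"number"}}}},"jaw":{"type":"number"},"newtons":{"type":"number"}},"required":["moves"]}

```bash
mkdir -p pics
cat > h.py <<'E'
import numpy as np,cv2
from bench import manip
from scipy.spatial.transform import Rotation as R
def cap(n):
    p,d=manip.capture(n);return p,d
def pts(n,d):
    c=manip.calibration(n);f=240/np.tan(np.radians(c['vfov']/2))
    v,u=np.mgrid[:480,:640];P=np.stack([(u-c['cx'])/f*d,(v-c['cy'])/f*d,d,np.ones_like(d)],-1)
    W=(P@np.array(c['extrinsics']).T)[...,:3];W[d==0]=np.nan;return W
E
python3 - <<'E'
from h import *
s=manip.get_state();print(s)
for n in ('scene','top'):
    p,d=cap(n);cv2.imwrite(f'pics/{n}1.png',p[...,::-1]);np.save(n+'.npy',pts(n,d))
    W=pts(n,d)
    for l in ('riser','board','lantern','cradle'):
        for r in manip.regions_of(l,n)[:3]:
            q=W[r['region']];q=q[~np.isnan(q[:,0])]
            print(n,l,round(r['conf'],2),r['rect'],len(q),np.percentile(q,[2,50,98],axis=0).round(3).tolist() if len(q) else '')
E
```

```text
{'time_s': 0.0, 'joint_pos': array([-7.91841547e+01,  1.96351237e+01,  8.73767506e+01, -7.46031390e-04,
        7.30750755e+01, -8.36358711e+00]), 'qd': array([-0.01423566,  0.07806602, -0.0507155 , -0.16604705, -0.13861927,
       -0.06270521]), 'tau': array([ 2.30113221e-05, -4.31236196e+01, -2.44217259e+01,  7.18203024e-02,
        5.59960864e-02, -9.18980254e-05]), 'tcp_pos': array([ 0.17243096, -0.49544516,  0.22605978]), 'ee_rot': array([-9.00861288e+01,  1.19414047e-02, -1.60820359e+02]), 'contact_force': array([0.4967657 , 0.18653259, 0.17477749]), 'moment': array([-0.03386998,  0.00945637, -0.03349562]), 'gripper_width': 0.09221923905713746}
scene riser 0.96 [231.2, 245.5, 440.6, 388.9] 14513 [[0.602, -0.252, 0.007], [0.699, -0.03, 0.082], [0.76, 0.215, 0.104]]
scene board 0.97 [370.8, 253.1, 429.0, 318.3] 1835 [[0.601, 0.123, 0.077], [0.682, 0.163, 0.083], [0.757, 0.203, 0.088]]
scene board 0.88 [242.7, 255.6, 431.5, 377.9] 10696 [[0.602, -0.227, 0.077], [0.684, -0.028, 0.082], [0.758, 0.196, 0.088]]
scene board 0.84 [332.8, 254.2, 432.1, 335.1] 4349 [[0.602, 0.016, 0.077],
[... 1031 characters left out ...]
44.5, 125.3, 406.2, 188.7] 10022 [[0.605, -0.172, 0.075], [0.681, 0.011, 0.081], [0.758, 0.195, 0.086]]
top lantern 0.92 [412.4, 262.9, 442.2, 328.2] 1366 [[0.27, -0.26, 0.028], [0.341, -0.228, 0.051], [0.412, -0.201, 0.059]]
top lantern 0.74 [230.8, 271.0, 276.4, 330.5] 1335 [[0.268, 0.153, 0.031], [0.335, 0.196, 0.051], [0.401, 0.241, 0.059]]
top lantern 0.68 [278.0, 213.3, 303.9, 258.6] 900 [[0.434, 0.067, 0.075], [0.476, 0.095, 0.179], [0.536, 0.124, 0.199]]
top cradle 0.81 [271.5, 206.5, 314.6, 256.1] 771 [[0.46, 0.053, -0.0], [0.527, 0.095, 0.058], [0.564, 0.151, 0.084]]
top cradle 0.38 [245.2, 124.1, 326.0, 193.1] 5145 [[0.603, 0.016, 0.073], [0.68, 0.108, 0.081], [0.759, 0.2, 0.086]]
```

Run:
```python
import cv2,numpy as np
a=cv2.imread('pics/scene1.png')[130:430,150:500];b=cv2.imread('pics/top1.png')[90:390,150:500]
cv2.imwrite('pics/both.png',np.hstack([cv2.resize(a,(400,343)),cv2.resize(b,(400,343))]))
```

```text
(no output)
```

View pics/scene1.png

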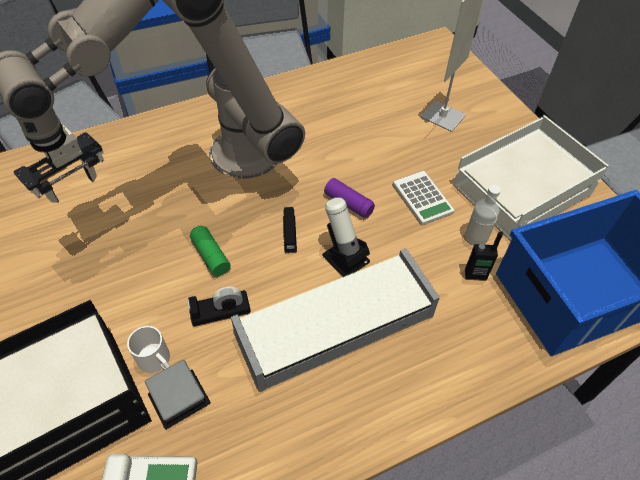

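View pics/top1.png

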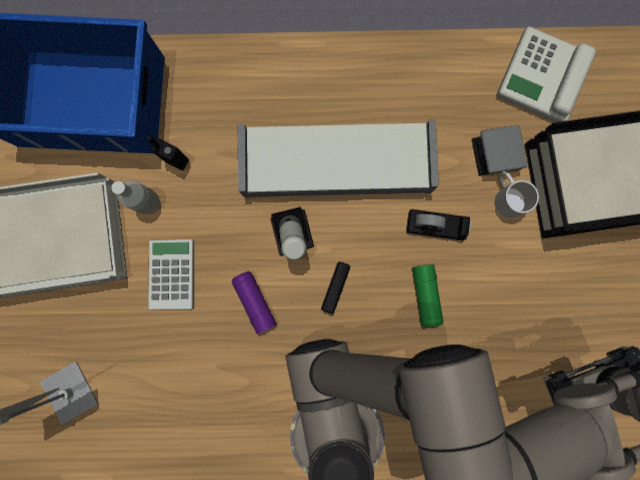

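Scene view: the riser's white board spans about (240–435, 250–385), and the white lantern stands in the black stand at (340, 225). Green (210, 250) and purple (350, 197) are the look-alikes. In the top view the board is at (245–432, 125–190) and the lantern top at (293, 245). Next I fit the poses.

Run:
```python
from h import *
from scipy.optimize import least_squares
T=np.load('top.npy');S=np.load('scene.npy')
for n,W in (('top',T),('scene',S)):
    m=(W[...,0]>.57)&(W[...,0]<.79)&(abs(W[...,1]+.015)<.26)
    b=W[m&(W[...,2]>.07)]
    (c,sz,a)=cv2.minAreaRect((b[:,:2]*1000).astype(np.float32));print(n,'riser',c,sz,a,'boardz',np.median(b[:,2]))
    r=W[m&(abs(W[...,0]-.68)<.05)&(W[...,2]>.06)&(W[...,2]<.095)]
    A=np.c_[r[:,:2],np.ones(len(r))];print('plane',np.linalg.lstsq(A,r[:,2],rcond=None)[0])
imgs={n:cv2.imread(f'pics/{n}1.png').astype(int) for n in('top','scene')}
Q=[]
for n,W in (('top',T),('scene',S)):
    I=imgs[n]
    m=(I.min(-1)>120)&(np.ptp(I,axis=-1)<35)&(W[...,0]>.40)&(W[...,0]<.56)&(W[...,1]>.03)&(W[...,1]<.16)&(W[...,2]>.1)
    q=W[m];print(n,len(q),q.min(0),q.max(0));Q.append(q)
    if n=='top': print(q[q[:,2]>.185].mean(0))
def axis(p):
    t,ph=p[2:4];return np.array([np.sin(t)*np.cos(ph),np.sin(t)*np.sin(ph),np.cos(t)])
for q in Q+[np.vstack(Q)]:
    # p: x,y of the axis at z=.15, tilt, azimuth; lantern end along axis from tail
    def f(p,th=None):
        a=axis(p);v=q-[p[0],p[1],.15];s=v@a
        d=np.linalg.norm(v-np.outer(s,a),axis=1)-.027
        return np.where(s<np.percentile(s,75),d,0)
    r=least_squares(f,[.48,.095,np.radians(28),np.pi],loss='soft_l1',f_scale=.002)
    g=lambda p:f(np.array([p[0],p[1],np.radians(28),p[2]]))
    r2=least_squares(g,[.48,.095,np.pi],loss='soft_l1',f_scale=.002)
    a=axis(r.x);s=(q-[r.x[0],r.x[1],.15])@a
    print('lantern',r.x[:2].round(4),np.degrees(r.x[2:]).round(1),'cost',r.cost,'smax',s.max(),'|fixed28',r2.x[:2].round(4),np.degrees(r2.x[2]))
```

```text
top riser (681.3671875, -15.713714599609375) (165.7744903564453, 479.8671569824219) 0.4089987576007843 boardz 0.08112860472614314
plane [-0.00066876 -0.00089062  0.0812758 ]
scene riser (680.1436767578125, -14.315826416015625) (166.13917541503906, 482.5810241699219) 0.2804832458496094 boardz 0.08271809364109672
plane [-0.00282888  0.00224513  0.08439358]
top 397 [0.43019185 0.06745094 0.11647277] [0.5184144  0.11413967 0.20210443]
[0.45738978 0.09065109 0.19196595]
scene 782 [0.42763293 0.06289857 0.10248206] [0.52367458 0.12422605 0.20586397]
lantern [ 0.5853 -0.0146] [ 83.4 139. ] cost 0.0013578895843269414 smax 0.19389218378502998 |fixed28 [0.4701 0.0939] 142.8515151226274
lantern [0.468  0.0938] [ 28.2 193.5] cost 0.0011420060953568456 smax 0.04940698635170789 |fixed28 [0.468  0.0939] 193.30297809058166
lantern [0.4679 0.0956] [ 27.9 180.6] cost 0.004260664773563359 smax 0.051359770206628144 |fixed28 [0.4677 0.0949] 184.8676345342224
```

```bash
cat >> h.py <<'E'
def tool(yaw,tilt=0,az=192):  # tool y = -axis leaning tilt towards az; jaw z horizontal
    return R.from_euler('z',yaw,degrees=True)*R.from_euler('x',-90,degrees=True) if tilt==0 else lean(tilt,az)
def lean(tilt,az):
    t,p=np.radians([tilt,az]);a=np.array([np.sin(t)*np.cos(p),np.sin(t)*np.sin(p),np.cos(t)])
    z=np.array([-np.sin(p),np.cos(p),0]) # az=192 -> (.208,-.978)
    y=-a;return R.from_matrix(np.c_[np.cross(y,z),y,z])
def rel(pos,rot,start=None):
    s=manip.get_state();p0=s['tcp_pos'];R0=R.from_euler('xyz',s['ee_rot'],degrees=True)
    if start:p0,R0=start
    print('d',(R0.inv().apply(np.array(pos)-p0)).round(4),'w',(R0.inv()*rot).as_rotvec().round(4))
E
python3 - <<'E'
from h import *
print(tool(-168).as_matrix().round(3), lean(28,192).as_matrix().round(3))
rel([.681,-.015,.2],tool(-168)); rel([.681,-.015,.11],tool(-168))
E
```

```text
[[-0.978  0.     0.208]
 [-0.208 -0.    -0.978]
 [ 0.    -1.     0.   ]] [[-0.864  0.459  0.208]
 [-0.184  0.098 -0.978]
 [-0.469 -0.883  0.   ]]
d [-0.6383  0.0267 -0.2871] w [-0.      0.1253  0.    ]
d [-0.6383  0.1167 -0.2871] w [-0.      0.1253  0.    ]
```

Emit:
drive_tool:
  moves:
    - {"dx": -0.055,"dy": 0.0,"dz": -0.025,"wy": 0.025}
    - {"dx": -0.11,"dy": 0.0,"dz": -0.05,"wy": 0.05}
    - {"dx": -0.165,"dy": 0.0,"dz": -0.075,"wy": 0.075}
    - {"dx": -0.22,"dy": 0.0,"dz": -0.1,"wy": 0.1}
    - {"dx": -0.275,"dy": 0.0,"dz": -0.124,"wy": 0.125}
  jaw: 255
  newtons: 20

```text
invalid input at $.moves[0]: expected keys dx, dy, dz, wx, wy, wz
```

```bash
python3 -c "
from h import *
rel([.681,-.015,.2],tool(-168))"
```

```text
d [-0.6383  0.0267 -0.2871] w [-0.      0.1253  0.    ]
```

Emit:
drive_tool:
  moves:
    - {"dx": -0.055,"dy": 0,"dz": -0.025,"wx": 0,"wy": 0.025,"wz": 0}
    - {"dx": -0.11,"dy": 0,"dz": -0.05,"wx": 0,"wy": 0.05,"wz": 0}
    - {"dx": -0.165,"dy": 0,"dz": -0.075,"wx": 0,"wy": 0.075,"wz": 0}
    - {"dx": -0.22,"dy": 0,"dz": -0.1,"wx": 0,"wy": 0.1,"wz": 0}
    - {"dx": -0.275,"dy": 0,"dz": -0.124,"wx": 0,"wy": 0.125,"wz": 0}
  jaw: 255
  newtons: 20

```text
time_s: 1.12
tcp_pos: [0.3928, -0.287, 0.227]
ee_rot: [-90.0, 0.0, -168.0]
contact_force: [-0.7, -1.0, 0.2]
gripper_width: 0.0462
```

```bash
python3 -c "
from h import *
rel([.681,-.015,.2],tool(-168))"
```

```text
d [-0.3383  0.027  -0.2063] w [-0.0008 -0.0006 -0.0004]
```

Emit:
drive_tool:
  moves:
    - {"dx": -0.05,"dy": 0,"dz": -0.03,"wx": 0,"wy": 0,"wz": 0}
    - {"dx": -0.1,"dy": 0,"dz": -0.06,"wx": 0,"wy": 0,"wz": 0}
    - {"dx": -0.15,"dy": 0,"dz": -0.09,"wx": 0,"wy": 0,"wz": 0}
    - {"dx": -0.2,"dy": 0,"dz": -0.12,"wx": 0,"wy": 0,"wz": 0}
    - {"dx": -0.24,"dy": 0,"dz": -0.146,"wx": 0,"wy": 0,"wz": 0}

```text
time_s: 1.75
tcp_pos: [0.5973, -0.0938, 0.2266]
ee_rot: [-90.0, 0.0, -167.9]
contact_force: [-0.1, -0.2, 0.6]
gripper_width: 0.0011
```

Emit:
drive_tool:
  moves:
    - {"dx": -0.05,"dy": 0.02,"dz": -0.03,"wx": 0,"wy": 0,"wz": 0}
    - {"dx": -0.098,"dy": 0.06,"dz": -0.06,"wx": 0,"wy": 0,"wz": 0}
    - {"dx": -0.098,"dy": 0.11,"dz": -0.06,"wx": 0,"wy": 0,"wz": 0}
    - {"dx": -0.098,"dy": 0.13,"dz": -0.06,"wx": 0,"wy": 0,"wz": 0}
    - {"dx": -0.098,"dy": 0.13,"dz": -0.06,"wx": 0,"wy": 0,"wz": 0}

```text
time_s: 2.38
tcp_pos: [0.678, -0.0162, 0.0944]
ee_rot: [-90.1, -0.2, -168.0]
contact_force: [0.5, -0.4, 0.2]
gripper_width: 0.0007
```

```bash
python3 -c "
from h import *
rel([.681,-.015,.09],tool(-168));s=manip.get_state();print(s['tcp_pos'],s['contact_force'],s['gripper_width'])"
```

```text
d [-0.0032  0.0043 -0.0005] w [0.0015 0.0007 0.0043]
[ 0.67801747 -0.01617155  0.09436245] [ 0.52071056 -0.37788628  0.18252642] 0.0006884691425525977
```

Emit:
drive_tool:
  moves:
    - {"dx": 0,"dy": 0.008,"dz": 0,"wx": 0,"wy": 0,"wz": 0}
    - {"dx": 0,"dy": 0.012,"dz": 0,"wx": 0,"wy": 0,"wz": 0}
    - {"dx": 0,"dy": 0.015,"dz": 0,"wx": 0,"wy": 0,"wz": 0}
    - {"dx": 0,"dy": 0.015,"dz": 0,"wx": 0,"wy": 0,"wz": 0}

```text
time_s: 2.88
tcp_pos: [0.6792, -0.0166, 0.0819]
ee_rot: [-90.0, 0.0, -168.0]
contact_force: [0.3, -0.4, 0.1]
gripper_width: 0.0003
```

Emit:
drive_tool:
  moves:
    - {"dx": 0,"dy": 0.002,"dz": 0,"wx": 0,"wy": 0,"wz": 0}
    - {"dx": 0,"dy": 0.002,"dz": 0,"wx": 0,"wy": 0,"wz": 0}

```text
time_s: 3.12
tcp_pos: [0.6794, -0.0166, 0.0799]
ee_rot: [-90.0, 0.0, -168.0]
contact_force: [0.5, 0.0, 0.1]
gripper_width: 0.0003
```

Emit:
drive_tool:
  moves:
    - {"dx": 0,"dy": 0.001,"dz": 0,"wx": 0,"wy": 0,"wz": 0}
    - {"dx": 0,"dy": 0.001,"dz": 0,"wx": 0,"wy": 0,"wz": 0}

```text
time_s: 3.38
tcp_pos: [0.6794, -0.0166, 0.0793]
ee_rot: [-90.0, 0.0, -168.0]
contact_force: [-0.0, -0.0, 3.8]
gripper_width: 0.0003
```

Emit:
drive_tool:
  moves:
    - {"dx": 0,"dy": 0.001,"dz": 0,"wx": 0,"wy": 0,"wz": 0}
    - {"dx": 0,"dy": 0.001,"dz": 0,"wx": 0,"wy": 0,"wz": 0}

```text
time_s: 3.62
tcp_pos: [0.6795, -0.0167, 0.0788]
ee_rot: [-90.0, 0.1, -168.0]
contact_force: [-2.0, -0.5, 7.6]
gripper_width: 0.0005
```

Emit:
drive_tool:
  moves:
    - {"dx": 0,"dy": -0.01,"dz": 0,"wx": 0,"wy": 0,"wz": 0}
    - {"dx": -0.006,"dy": -0.01,"dz": -0.029,"wx": 0,"wy": 0,"wz": 0}
    - {"dx": -0.006,"dy": -0.002,"dz": -0.029,"wx": 0,"wy": 0,"wz": 0}
    - {"dx": -0.006,"dy": -0.001,"dz": -0.029,"wx": 0,"wy": 0,"wz": 0}
    - {"dx": -0.006,"dy": -0.001,"dz": -0.029,"wx": 0,"wy": 0,"wz": 0}

```text
time_s: 4.25
tcp_pos: [0.6794, 0.0143, 0.08]
ee_rot: [-90.1, 0.1, -168.0]
contact_force: [-1.8, 6.7, 8.8]
gripper_width: 0.0005
```

Emit:
drive_tool:
  moves:
    - {"dx": 0,"dy": 0.001,"dz": 0,"wx": 0,"wy": 0,"wz": 0}
    - {"dx": 0,"dy": 0.001,"dz": 0,"wx": 0,"wy": 0,"wz": 0}

```text
time_s: 4.5
tcp_pos: [0.6794, 0.0143, 0.0799]
ee_rot: [-90.1, 0.1, -168.0]
contact_force: [-3.6, 6.5, 13.1]
gripper_width: 0.0006
```

Emit:
drive_tool:
  moves:
    - {"dx": 0,"dy": -0.01,"dz": 0,"wx": 0,"wy": 0,"wz": 0}
    - {"dx": 0.012,"dy": -0.01,"dz": 0.058,"wx": 0,"wy": 0,"wz": 0}
    - {"dx": 0.012,"dy": -0.002,"dz": 0.058,"wx": 0,"wy": 0,"wz": 0}
    - {"dx": 0.012,"dy": -0.001,"dz": 0.058,"wx": 0,"wy": 0,"wz": 0}
    - {"dx": 0.012,"dy": -0.001,"dz": 0.058,"wx": 0,"wy": 0,"wz": 0}

```text
time_s: 5.12
tcp_pos: [0.6793, -0.0456, 0.0787]
ee_rot: [-90.0, -0.0, -167.9]
contact_force: [-0.9, -0.8, 0.9]
gripper_width: 0.0008
```

Emit:
drive_tool:
  moves:
    - {"dx": 0,"dy": 0.001,"dz": 0,"wx": 0,"wy": 0,"wz": 0}
    - {"dx": 0,"dy": 0.001,"dz": 0,"wx": 0,"wy": 0,"wz": 0}

```text
time_s: 5.38
tcp_pos: [0.6794, -0.0455, 0.078]
ee_rot: [-90.0, 0.0, -167.9]
contact_force: [-0.2, 0.4, 2.8]
gripper_width: 0.0006
```

Emit:
drive_tool:
  moves:
    - {"dx": 0,"dy": -0.01,"dz": 0,"wx": 0,"wy": 0,"wz": 0}
    - {"dx": -0.009,"dy": -0.01,"dz": -0.044,"wx": 0,"wy": 0,"wz": 0}
    - {"dx": -0.0185,"dy": -0.01,"dz": -0.087,"wx": 0,"wy": 0,"wz": 0}
    - {"dx": -0.0185,"dy": -0.001,"dz": -0.087,"wx": 0,"wy": 0,"wz": 0}
    - {"dx": -0.0185,"dy": -0.001,"dz": -0.087,"wx": 0,"wy": 0,"wz": 0}

```text
time_s: 6.0
tcp_pos: [0.6799, 0.0446, 0.0798]
ee_rot: [-90.1, 0.1, -167.9]
contact_force: [-0.5, 2.1, 3.2]
gripper_width: 0.0006
```

Emit:
drive_tool:
  moves:
    - {"dx": 0,"dy": 0.001,"dz": 0,"wx": 0,"wy": 0,"wz": 0}
    - {"dx": 0,"dy": 0.001,"dz": 0,"wx": 0,"wy": 0,"wz": 0}

```text
time_s: 6.25
tcp_pos: [0.6801, 0.0437, 0.0796]
ee_rot: [-90.1, 0.2, -168.0]
contact_force: [0.2, 5.3, 9.7]
gripper_width: 0.0001
```

Emit:
drive_tool:
  moves:
    - {"dx": 0,"dy": -0.01,"dz": 0,"wx": 0,"wy": 0,"wz": 0}
    - {"dx": -0.006,"dy": -0.01,"dz": -0.029,"wx": 0,"wy": 0,"wz": 0}
    - {"dx": -0.006,"dy": -0.002,"dz": -0.029,"wx": 0,"wy": 0,"wz": 0}
    - {"dx": -0.006,"dy": -0.001,"dz": -0.029,"wx": 0,"wy": 0,"wz": 0}
    - {"dx": -0.006,"dy": -0.001,"dz": -0.029,"wx": 0,"wy": 0,"wz": 0}

```text
time_s: 6.88
tcp_pos: [0.6792, 0.0718, 0.0789]
ee_rot: [-90.0, -0.0, -168.0]
contact_force: [-0.3, 1.4, 2.4]
gripper_width: 0.0004
```

Emit:
drive_tool:
  moves:
    - {"dx": 0,"dy": 0.001,"dz": 0,"wx": 0,"wy": 0,"wz": 0}
    - {"dx": 0,"dy": 0.001,"dz": 0,"wx": 0,"wy": 0,"wz": 0}

```text
time_s: 7.12
tcp_pos: [0.6792, 0.0719, 0.078]
ee_rot: [-90.0, 0.0, -168.0]
contact_force: [-0.9, 0.9, 5.5]
gripper_width: 0.0007
```

Emit:
drive_tool:
  moves:
    - {"dx": 0,"dy": -0.01,"dz": 0,"wx": 0,"wy": 0,"wz": 0}
    - {"dx": 0.003,"dy": -0.01,"dz": 0.0147,"wx": 0,"wy": 0,"wz": 0}
    - {"dx": 0.003,"dy": -0.002,"dz": 0.0147,"wx": 0,"wy": 0,"wz": 0}
    - {"dx": 0.003,"dy": -0.001,"dz": 0.0147,"wx": 0,"wy": 0,"wz": 0}
    - {"dx": 0.003,"dy": -0.001,"dz": 0.0147,"wx": 0,"wy": 0,"wz": 0}

```text
time_s: 7.75
tcp_pos: [0.6798, 0.056, 0.0791]
ee_rot: [-89.9, 0.0, -168.0]
contact_force: [-0.1, -4.2, 5.3]
gripper_width: 0.0008
```

Emit:
drive_tool:
  moves:
    - {"dx": 0,"dy": 0.001,"dz": 0,"wx": 0,"wy": 0,"wz": 0}
    - {"dx": 0,"dy": 0.001,"dz": 0,"wx": 0,"wy": 0,"wz": 0}

```text
time_s: 8.0
tcp_pos: [0.6798, 0.056, 0.0787]
ee_rot: [-89.9, 0.1, -168.0]
contact_force: [-1.2, -4.7, 9.4]
gripper_width: 0.0006
```

Emit:
drive_tool:
  moves:
    - {"dx": 0,"dy": -0.01,"dz": 0,"wx": 0,"wy": 0,"wz": 0}
    - {"dx": 0.011,"dy": -0.01,"dz": 0.053,"wx": 0,"wy": 0,"wz": 0}
    - {"dx": 0.011,"dy": -0.002,"dz": 0.056,"wx": 0,"wy": 0,"wz": 0}
    - {"dx": 0.011,"dy": -0.001,"dz": 0.056,"wx": 0,"wy": 0,"wz": 0}
    - {"dx": 0.011,"dy": -0.001,"dz": 0.056,"wx": 0,"wy": 0,"wz": 0}

```text
time_s: 8.62
tcp_pos: [0.6808, -0.001, 0.0799]
ee_rot: [-89.8, 0.1, -168.0]
contact_force: [-0.6, -6.4, 7.7]
gripper_width: 0.0005
```

Emit:
drive_tool:
  moves:
    - {"dx": 0,"dy": 0.001,"dz": 0,"wx": 0,"wy": 0,"wz": 0}
    - {"dx": 0,"dy": 0.001,"dz": 0,"wx": 0,"wy": 0,"wz": 0}

```text
time_s: 8.88
tcp_pos: [0.6809, -0.001, 0.0798]
ee_rot: [-89.8, 0.1, -168.0]
contact_force: [-3.7, -7.0, 11.7]
gripper_width: 0.0005
```

Emit:
drive_tool:
  moves:
    - {"dx": 0,"dy": -0.01,"dz": 0,"wx": 0,"wy": 0,"wz": 0}
    - {"dx": -0.006,"dy": -0.01,"dz": -0.027,"wx": 0,"wy": 0,"wz": 0}
    - {"dx": -0.006,"dy": -0.002,"dz": -0.027,"wx": 0,"wy": 0,"wz": 0}
    - {"dx": -0.006,"dy": -0.001,"dz": -0.027,"wx": 0,"wy": 0,"wz": 0}
    - {"dx": -0.006,"dy": -0.001,"dz": -0.027,"wx": 0,"wy": 0,"wz": 0}

```text
time_s: 9.5
tcp_pos: [0.6806, 0.0302, 0.08]
ee_rot: [-90.2, 0.1, -167.9]
contact_force: [-3.7, 7.5, 10.5]
gripper_width: 0.0007
```

```bash
python3 -c "
from h import *
a=np.array([-.459,-.098,.883]);g=np.array([.4749,.096,.1364])
rel(g+.18*a,lean(28,192));rel(g+.09*a,lean(28,192))"
```

```text
d [ 0.2715 -0.2155 -0.108 ] w [0.0031 0.0005 0.487 ]
d [ 0.2294 -0.136  -0.1077] w [0.0031 0.0005 0.487 ]
```

Emit:
drive_tool:
  moves:
    - {"dx": 0,"dy": -0.06,"dz": 0,"wx": 0,"wy": 0,"wz": 0}
    - {"dx": 0.015,"dy": -0.12,"dz": 0,"wx": 0,"wy": 0,"wz": 0}
    - {"dx": 0.05,"dy": -0.165,"dz": -0.02,"wx": 0,"wy": 0,"wz": 0.12}
    - {"dx": 0.1,"dy": -0.19,"dz": -0.04,"wx": 0,"wy": 0,"wz": 0.24}
    - {"dx": 0.15,"dy": -0.21,"dz": -0.06,"wx": 0,"wy": 0,"wz": 0.36}
  jaw: 0

```text
time_s: 10.12
tcp_pos: [0.5198, 0.0554, 0.2893]
ee_rot: [-90.0, 20.9, -168.0]
contact_force: [-0.7, -0.8, 1.6]
gripper_width: 0.0455
```

```bash
python3 -c "
from h import *
a=np.array([-.459,-.098,.883]);g=np.array([.4749,.096,.1364])
rel(g+.18*a,lean(28,192));rel(g+.08*a,lean(28,192))"
```

```text
d [ 0.1099 -0.0484 -0.0489] w [-0.0007  0.0004  0.1241]
d [ 0.0976  0.0508 -0.049 ] w [-0.0007  0.0004  0.1241]
```

Emit:
drive_tool:
  moves:
    - {"dx": 0.045,"dy": -0.025,"dz": -0.024,"wx": 0,"wy": 0,"wz": 0.06}
    - {"dx": 0.09,"dy": -0.045,"dz": -0.042,"wx": 0,"wy": 0,"wz": 0.124}
    - {"dx": 0.11,"dy": -0.048,"dz": -0.049,"wx": 0,"wy": 0,"wz": 0.124}
    - {"dx": 0.104,"dy": 0.0,"dz": -0.049,"wx": 0,"wy": 0,"wz": 0.124}
    - {"dx": 0.0985,"dy": 0.046,"dz": -0.049,"wx": 0,"wy": 0,"wz": 0.124}

```text
time_s: 10.75
tcp_pos: [0.4371, 0.0874, 0.2106]
ee_rot: [-89.9, 27.9, -168.0]
contact_force: [1.3, 1.0, -0.4]
gripper_width: 0.0913
```

Run:
```python
from h import *
a=np.array([-.459,-.098,.883]);g=np.array([.4749,.096,.1364])
rel(g,lean(28,192));s=manip.get_state();print(s['tcp_pos'],s['joint_pos'],s['gripper_width'])
o=[]
for n in ('scene','top'):
    p,d=cap(n);c=p[150:300,250:450] if n=='scene' else p[170:320,190:390];o.append(cv2.resize(c[...,::-1],(400,300)))
    r=manip.regions_of('lantern',n);print([(round(x['conf'],2),x['rect']) for x in r])
cv2.imwrite('pics/pre.png',np.hstack(o))
```

```text
d [ 0.0004  0.0837 -0.0006] w [-0.0012  0.0007  0.0022]
[0.43705982 0.08740297 0.21061043] [ -3.87224739  -1.47375916 122.81307484  13.67569797  32.42111101
  64.24724783] 0.09127302573106778
[(0.98, [324.7, 198.1, 361.4, 254.1]), (0.76, [327.4, 179.0, 373.8, 217.8]), (0.56, [191.7, 225.1, 228.6, 276.0])]
[(0.87, [413.4, 261.2, 441.2, 324.7]), (0.7, [230.6, 273.7, 271.1, 333.0]), (0.69, [246.4, 125.5, 370.5, 188.8]), (0.57, [277.6, 213.6, 303.8, 257.7]), (0.42, [109.3, 183.5, 160.3, 215.1]), (0.34, [496.1, 169.3, 539.5, 216.5])]
```

View pics/pre.png

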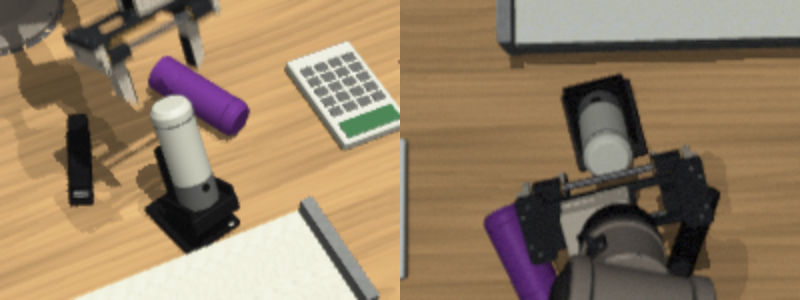

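Emit:
drive_tool:
  moves:
    - {"dx": 0,"dy": 0.03,"dz": 0,"wx": 0,"wy": 0,"wz": 0}
    - {"dx": 0,"dy": 0.055,"dz": 0,"wx": 0,"wy": 0,"wz": 0}
    - {"dx": 0,"dy": 0.075,"dz": 0,"wx": 0,"wy": 0,"wz": 0}
    - {"dx": 0,"dy": 0.082,"dz": 0,"wx": 0,"wy": 0,"wz": 0}
    - {"dx": 0,"dy": 0.082,"dz": 0,"wx": 0,"wy": 0,"wz": 0}

```text
time_s: 11.58
tcp_pos: [0.4743, 0.0955, 0.1393]
ee_rot: [-90.0, 27.8, -168.0]
contact_force: [-0.8, 0.0, 0.2]
gripper_width: 0.0919
```

Emit:
drive_tool:
  moves:
    - {"dx": 0,"dy": 0,"dz": 0,"wx": 0,"wy": 0,"wz": 0}
    - {"dx": 0,"dy": 0,"dz": 0,"wx": 0,"wy": 0,"wz": 0}
    - {"dx": 0,"dy": 0,"dz": 0,"wx": 0,"wy": 0,"wz": 0}
  jaw: 140
  newtons: 5

```text
time_s: 11.95
tcp_pos: [0.4741, 0.0955, 0.1388]
ee_rot: [-90.0, 27.8, -168.0]
contact_force: [0.0, 1.0, -0.1]
gripper_width: 0.0664
```

Emit:
drive_tool:
  moves:
    - {"dx": 0,"dy": 0,"dz": 0,"wx": 0,"wy": 0,"wz": 0}
    - {"dx": 0,"dy": 0,"dz": 0,"wx": 0,"wy": 0,"wz": 0}
    - {"dx": 0,"dy": 0,"dz": 0,"wx": 0,"wy": 0,"wz": 0}
  jaw: 255
  newtons: 5

```text
time_s: 12.32
tcp_pos: [0.4742, 0.0955, 0.1385]
ee_rot: [-90.0, 27.7, -168.0]
contact_force: [-0.7, -1.0, 1.5]
gripper_width: 0.0545
```

Emit:
drive_tool:
  moves:
    - {"dx": 0,"dy": 0,"dz": 0,"wx": 0,"wy": 0,"wz": 0}
    - {"dx": 0,"dy": 0,"dz": 0,"wx": 0,"wy": 0,"wz": 0}
    - {"dx": 0,"dy": 0,"dz": 0,"wx": 0,"wy": 0,"wz": 0}
    - {"dx": 0,"dy": -0.006,"dz": 0,"wx": 0,"wy": 0,"wz": 0}
    - {"dx": 0,"dy": -0.012,"dz": 0,"wx": 0,"wy": 0,"wz": 0}
  newtons: 40

```text
time_s: 12.95
tcp_pos: [0.4685, 0.0941, 0.1485]
ee_rot: [-90.0, 27.7, -168.0]
contact_force: [5.4, 0.9, -9.1]
gripper_width: 0.0539
```

Emit:
drive_tool:
  moves:
    - {"dx": 0,"dy": -0.015,"dz": 0,"wx": 0,"wy": 0,"wz": 0}
    - {"dx": 0,"dy": -0.035,"dz": 0,"wx": 0,"wy": 0,"wz": 0}
    - {"dx": 0,"dy": -0.06,"dz": 0,"wx": 0,"wy": 0,"wz": 0}
    - {"dx": 0,"dy": -0.085,"dz": 0,"wx": 0,"wy": 0,"wz": 0}
    - {"dx": 0,"dy": -0.095,"dz": 0,"wx": 0,"wy": 0,"wz": 0}

```text
time_s: 13.58
tcp_pos: [0.4237, 0.085, 0.2324]
ee_rot: [-90.0, 27.6, -168.0]
contact_force: [-0.0, -0.2, -8.4]
gripper_width: 0.0536
```

Emit:
drive_tool:
  moves:
    - {"dx": 0,"dy": -0.01,"dz": 0,"wx": 0,"wy": 0,"wz": 0}
    - {"dx": 0,"dy": -0.015,"dz": 0,"wx": 0,"wy": 0,"wz": 0}
    - {"dx": 0,"dy": -0.015,"dz": 0,"wx": 0,"wy": 0,"wz": 0}

```text
time_s: 13.95
tcp_pos: [0.4184, 0.0837, 0.2461]
ee_rot: [-90.0, 27.7, -168.0]
contact_force: [0.5, -0.3, -7.7]
gripper_width: 0.0537
```

Run:
```python
from h import *
s=manip.get_state();print(s['tcp_pos'],s['contact_force'],s['gripper_width'],s['joint_pos'])
rel([.55,.055,.26],tool(-168));rel([.68,.0205,.215],tool(-168))
p,d=cap('scene');cv2.imwrite('pics/lift.png',cv2.resize(p[80:330,200:500,::-1],(600,500)))
```

```text
[0.41839699 0.08365174 0.24606079] [ 0.46682236 -0.33572365 -7.67736668] 0.053684709031645135 [ -4.97302843  -6.6971937  120.88426065  12.2504812   39.80426273
  65.39282016]
d [-0.1152  0.0447  0.0554] w [ 1.000e-04  3.000e-04 -4.834e-01]
d [-0.2005  0.1403  0.1162] w [ 1.000e-04  3.000e-04 -4.834e-01]
```

View pics/lift.png

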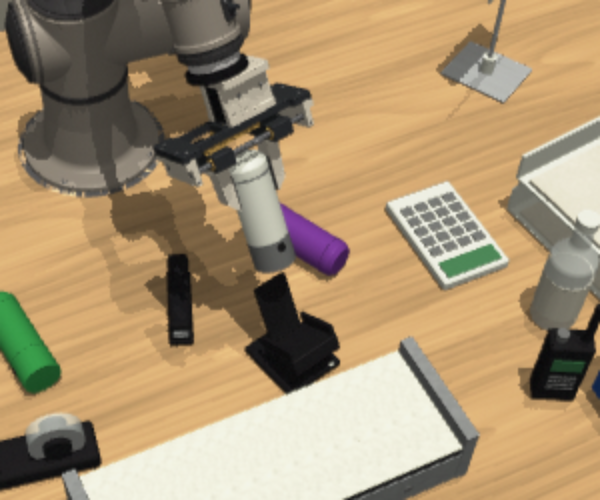

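Emit:
drive_tool:
  moves:
    - {"dx": -0.03,"dy": 0.0,"dz": 0.014,"wx": 0,"wy": 0,"wz": -0.12}
    - {"dx": -0.06,"dy": 0.015,"dz": 0.028,"wx": 0,"wy": 0,"wz": -0.24}
    - {"dx": -0.09,"dy": 0.03,"dz": 0.042,"wx": 0,"wy": 0,"wz": -0.36}
    - {"dx": -0.115,"dy": 0.0447,"dz": 0.055,"wx": 0,"wy": 0,"wz": -0.4834}
    - {"dx": -0.115,"dy": 0.0447,"dz": 0.055,"wx": 0,"wy": 0,"wz": -0.4834}

```text
time_s: 14.62
tcp_pos: [0.5538, 0.0552, 0.2558]
ee_rot: [-90.1, -0.2, -168.0]
contact_force: [-0.4, 0.6, -9.1]
gripper_width: 0.0538
```

Run:
```python
from h import *
rel([.68,.0205,.215],tool(-168))
```

```text
d [-0.1163  0.0404  0.0602] w [ 0.001  -0.      0.0031]
```

Emit:
drive_tool:
  moves:
    - {"dx": -0.035,"dy": 0.008,"dz": 0.018,"wx": 0,"wy": 0,"wz": 0}
    - {"dx": -0.075,"dy": 0.02,"dz": 0.038,"wx": 0,"wy": 0,"wz": 0}
    - {"dx": -0.105,"dy": 0.034,"dz": 0.054,"wx": 0,"wy": 0,"wz": 0}
    - {"dx": -0.116,"dy": 0.04,"dz": 0.06,"wx": 0,"wy": 0,"wz": 0}
    - {"dx": -0.116,"dy": 0.04,"dz": 0.06,"wx": 0,"wy": 0,"wz": 0}

```text
time_s: 15.25
tcp_pos: [0.6757, 0.0209, 0.2189]
ee_rot: [-90.0, -0.1, -168.0]
contact_force: [-0.3, 0.6, -8.0]
gripper_width: 0.0536
```

Emit:
drive_tool:
  moves:
    - {"dx": 0,"dy": 0,"dz": 0,"wx": 0,"wy": 0,"wz": 0}
    - {"dx": 0,"dy": 0,"dz": 0,"wx": 0,"wy": 0,"wz": 0}

```text
time_s: 15.5
tcp_pos: [0.6755, 0.0214, 0.2216]
ee_rot: [-90.0, 0.1, -167.9]
contact_force: [0.3, -0.9, -6.6]
gripper_width: 0.054
```

Run:
```python
from h import *
from scipy.optimize import least_squares
s=manip.get_state();print(s['tcp_pos'],s['ee_rot'],s['contact_force'])
p,d=cap('scene');W=pts('scene',d)
cv2.imwrite('pics/hold.png',cv2.resize(p[150:400,230:480,::-1],(500,500)))
m=(np.hypot(W[...,0]-.68,W[...,1]-.02)<.05)&(W[...,2]>.1)&(W[...,2]<.19)
q=W[m];print(len(q),np.percentile(q[:,2],[0,1,2,5]))
def f(v):
    a=np.array([v[2],v[3],1]);a/=np.linalg.norm(a);w=q-[v[0],v[1],.15]
    return np.linalg.norm(w-np.outer(w@a,a),axis=1)-.027
r=least_squares(f,[.68,.02,0,0],loss='soft_l1',f_scale=.002);print('axis at z.15',r.x[:2],'tilt deg x,y',np.degrees(r.x[2:]))
```

```text
[0.67545906 0.02139547 0.22159384] [-8.99785454e+01  1.17839234e-01 -1.67947467e+02] [ 0.32006947 -0.90734057 -6.58952077]
257 [0.12446744 0.13078764 0.13180897 0.13384533]
axis at z.15 [0.65778634 0.01727711] tilt deg x,y [7.64552254 1.92771248]
```

View pics/hold.png

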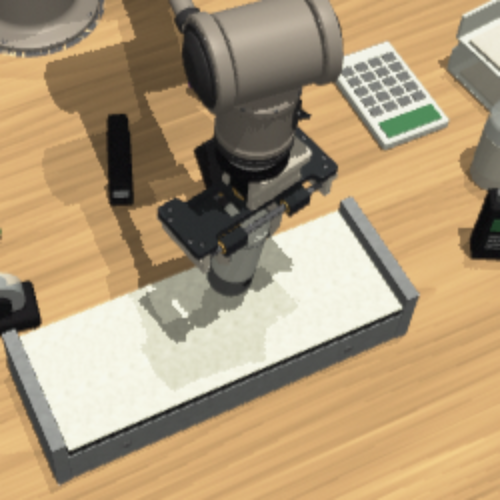

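```bash
cat > tilt.py <<'E'
from h import *
from scipy.optimize import least_squares
s=manip.get_state();t=s['tcp_pos'];print(t,s['ee_rot'],s['contact_force'])
def fit(q,x0):
    def f(v):
        a=np.array([v[2],v[3],1]);a/=np.linalg.norm(a);w=q-[v[0],v[1],.14]
        return np.linalg.norm(w-np.outer(w@a,a),axis=1)-.0272
    return least_squares(f,x0,loss='soft_l1',f_scale=.0015)
for k in range(3):
    p,d=cap('scene');W=pts('scene',d)
    for lo,hi in ((.0,.005),(.004,.002),(.01,.02)):
        m=(np.hypot(W[...,0]-t[0],W[...,1]-t[1])<.055)&(W[...,2]>t[2]-.093+lo)&(W[...,2]<t[2]-hi)&(W[...,2]>.09)
        q=W[m];r=fit(q,[t[0],t[1],0,0]);v=r.x
        e=np.sqrt(np.mean(np.minimum(abs(r.fun),.004)**2))
        print(len(q),'bottom',v[:2]+v[2:]*(t[2]-.092-.14),'atgrasp',v[:2]+v[2:]*(t[2]+.019-.14),'tilt',np.degrees(v[2:]).round(1),e)
    if k==0:
        for z in np.arange(.13,.22,.012):
            b=W[(abs(W[...,2]-z)<.006)&(np.hypot(W[...,0]-t[0],W[...,1]-t[1])<.055)]
            if len(b):print(z.round(3),len(b),'xmax',np.percentile(b[:,0],95).round(4),'y',b[:,1].min().round(4),b[:,1].max().round(4))
E
python3 tilt.py
```

```text
[0.67551222 0.0213476  0.2214992 ] [-8.99792517e+01  1.10738986e-01 -1.67951348e+02] [ 1.05670368 -0.49367177 -7.45112429]
341 bottom [0.65468954 0.01683496] atgrasp [0.66979982 0.01971219] tilt [7.8 1.5] 0.0010547991921158273
344 bottom [0.65480844 0.01686243] atgrasp [0.6696664  0.01964837] tilt [7.7 1.4] 0.001054710434623655
261 bottom [0.65516758 0.01666657] atgrasp [0.66926147 0.02013177] tilt [7.3 1.8] 0.0010504077264089926
0.13 26 xmax 0.6825 y -0.01 0.0365
0.142 41 xmax 0.6833 y -0.0105 0.0302
0.154 52 xmax 0.6862 y -0.0102 0.0347
0.166 51 xmax 0.6883 y -0.0105 0.0361
0.178 55 xmax 0.6888 y -0.0101 0.0369
0.19 54 xmax 0.6898 y -0.0091 0.034
0.202 37 xmax 0.6932 y -0.0081 0.0367
0.214 33 xmax 0.6937 y -0.001 0.0371
341 bottom [0.65491717 0.016579  ] atgrasp [0.66964117 0.0203191 ] tilt [7.6 1.9] 0.001035585957002111
342 bottom [0.65500381 0.01658458] atgrasp [0.66958175 0.02028018] tilt [7.5 1.9] 0.001038540025731048
270 bottom [0.6551055  0.01642335] atgrasp [0.6694026  0.02054203] tilt [7.4 2.1] 0.0010549612091278555
340 bottom [0.65482405 0.01684027] atgrasp [0.66990364 0.01975137] tilt [7.8 1.5] 0.0010648682572881377
346 bottom [0.65490237 0.01684019] atgrasp [0.66982125 0.0197346 ] tilt [7.7 1.5] 0.0010561866717880516
269 bottom [0.65480437 0.01684841] atgrasp [0.66991461 0.01993708] tilt [7.8 1.6] 0.0010730690163968373
```

Run:
```python
from h import *
rel([.677,.022,.198],lean(7.6,192))
```

```text
d [-0.0014  0.023  -0.0006] w [-0.0002  0.0006  0.1313]
```

Emit:
drive_tool:
  moves:
    - {"dx": 0,"dy": 0.004,"dz": 0,"wx": 0,"wy": 0,"wz": 0.04}
    - {"dx": 0,"dy": 0.01,"dz": 0,"wx": 0,"wy": 0,"wz": 0.09}
    - {"dx": 0,"dy": 0.016,"dz": 0,"wx": 0,"wy": 0,"wz": 0.132}
    - {"dx": 0,"dy": 0.023,"dz": 0,"wx": 0,"wy": 0,"wz": 0.132}
    - {"dx": 0,"dy": 0.023,"dz": 0,"wx": 0,"wy": 0,"wz": 0.132}
  newtons: 55

```text
time_s: 16.32
tcp_pos: [0.6755, 0.0209, 0.1967]
ee_rot: [-90.0, 7.5, -168.0]
contact_force: [-0.3, 0.2, -7.6]
gripper_width: 0.0538
```

Emit:
drive_tool:
  moves:
    - {"dx": 0,"dy": 0,"dz": 0,"wx": 0,"wy": 0,"wz": 0}
    - {"dx": 0,"dy": 0,"dz": 0,"wx": 0,"wy": 0,"wz": 0}

```text
time_s: 16.58
tcp_pos: [0.6762, 0.021, 0.1976]
ee_rot: [-90.0, 7.6, -168.0]
contact_force: [-0.1, 0.2, -8.7]
gripper_width: 0.0535
```

```bash
python3 tilt.py
```

```text
[0.67620439 0.02097267 0.19759598] [ -89.9849615     7.6140845  -167.96929816] [-0.0714323   0.15565687 -8.66647001]
409 bottom [0.66790244 0.01918177] atgrasp [0.66792404 0.01883134] tilt [ 0.  -0.2] 0.001125993985028747
410 bottom [0.66805137 0.01907746] atgrasp [0.66777631 0.01897863] tilt [-0.1 -0.1] 0.0011215923772826967
315 bottom [0.66849748 0.01903068] atgrasp [0.66696135 0.01898442] tilt [-0.8 -0. ] 0.001121844616459809
0.13 54 xmax 0.6958 y -0.0091 0.0384
0.142 66 xmax 0.6955 y -0.0091 0.0421
0.154 63 xmax 0.6958 y -0.0088 0.0381
0.166 63 xmax 0.6953 y -0.0087 0.0373
0.178 47 xmax 0.695 y -0.0093 0.0411
0.19 49 xmax 0.6964 y -0.0039 0.0344
0.202 54 xmax 0.6963 y -0.0126 0.0551
0.214 94 xmax 0.6962 y -0.0236 0.0639
403 bottom [0.66756887 0.0191794 ] atgrasp [0.66808147 0.01899793] tilt [ 0.3 -0.1] 0.0012483769457859368
409 bottom [0.66763729 0.01918596] atgrasp [0.66809229 0.01898706] tilt [ 0.2 -0.1] 0.001245674915498408
315 bottom [0.66811049 0.01903192] atgrasp [0.66713484 0.01930833] tilt [-0.5  0.1] 0.0012449517551285894
404 bottom [0.66741135 0.01903541] atgrasp [0.66815511 0.01909411] tilt [0.4 0. ] 0.0011774436223769042
404 bottom [0.66743149 0.01900592] atgrasp [0.66821493 0.01908616] tilt [0.4 0. ] 0.0011804345318979798
313 bottom [0.66789435 0.0190404 ] atgrasp [0.66717332 0.01908378] tilt [-0.4  0. ] 0.0011744822755226933
```

Emit:
drive_tool:
  moves:
    - {"dx": 0.001,"dy": 0.008,"dz": 0,"wx": 0,"wy": 0,"wz": 0}
    - {"dx": 0.0017,"dy": 0.013,"dz": 0,"wx": 0,"wy": 0,"wz": 0}
    - {"dx": 0.0022,"dy": 0.017,"dz": 0,"wx": 0,"wy": 0,"wz": 0}
    - {"dx": 0.0022,"dy": 0.017,"dz": 0,"wx": 0,"wy": 0,"wz": 0}

```text
time_s: 17.23
tcp_pos: [0.6757, 0.0209, 0.1796]
ee_rot: [-90.0, 7.5, -168.0]
contact_force: [0.2, -0.6, -6.6]
gripper_width: 0.0536
```

Emit:
drive_tool:
  moves:
    - {"dx": 0.0003,"dy": 0.002,"dz": 0,"wx": 0,"wy": 0,"wz": 0}
    - {"dx": 0.0003,"dy": 0.002,"dz": 0,"wx": 0,"wy": 0,"wz": 0}

```text
time_s: 17.48
tcp_pos: [0.6759, 0.0209, 0.1782]
ee_rot: [-90.0, 7.6, -168.0]
contact_force: [0.5, -0.5, -7.8]
gripper_width: 0.0537
```

Emit:
drive_tool:
  moves:
    - {"dx": 0.0003,"dy": 0.002,"dz": 0,"wx": 0,"wy": 0,"wz": 0}
    - {"dx": 0.0003,"dy": 0.002,"dz": 0,"wx": 0,"wy": 0,"wz": 0}

```text
time_s: 17.73
tcp_pos: [0.6757, 0.0209, 0.176]
ee_rot: [-90.0, 7.6, -168.0]
contact_force: [-0.0, 0.2, -7.1]
gripper_width: 0.0534
```

Emit:
drive_tool:
  moves:
    - {"dx": 0.0002,"dy": 0.0015,"dz": 0,"wx": 0,"wy": 0,"wz": 0}
    - {"dx": 0.0002,"dy": 0.0015,"dz": 0,"wx": 0,"wy": 0,"wz": 0}

```text
time_s: 17.98
tcp_pos: [0.6758, 0.0209, 0.1745]
ee_rot: [-90.0, 7.6, -168.0]
contact_force: [0.1, 0.3, -7.9]
gripper_width: 0.0536
```

Emit:
drive_tool:
  moves:
    - {"dx": 0.0002,"dy": 0.0015,"dz": 0,"wx": 0,"wy": 0,"wz": 0}
    - {"dx": 0.0002,"dy": 0.0015,"dz": 0,"wx": 0,"wy": 0,"wz": 0}

```text
time_s: 18.23
tcp_pos: [0.676, 0.0209, 0.1742]
ee_rot: [-90.0, 7.7, -168.0]
contact_force: [-1.5, 0.2, -1.3]
gripper_width: 0.0531
```

Emit:
drive_tool:
  moves:
    - {"dx": 0.0001,"dy": 0.0005,"dz": 0,"wx": 0,"wy": 0,"wz": 0}
    - {"dx": 0.0001,"dy": 0.0005,"dz": 0,"wx": 0,"wy": 0,"wz": 0}

```text
time_s: 18.48
tcp_pos: [0.6761, 0.021, 0.1742]
ee_rot: [-90.0, 7.7, -168.0]
contact_force: [-4.6, 0.5, 5.4]
gripper_width: 0.0534
```

Emit:
drive_tool:
  moves:
    - {"dx": 0,"dy": 0,"dz": 0,"wx": 0,"wy": 0,"wz": 0}
    - {"dx": 0,"dy": 0,"dz": 0,"wx": 0,"wy": 0,"wz": 0}
  newtons: 6

```text
time_s: 18.73
tcp_pos: [0.6768, 0.0208, 0.174]
ee_rot: [-89.9, 7.8, -168.0]
contact_force: [-1.8, 0.5, 6.4]
gripper_width: 0.0545
```

Emit:
drive_tool:
  moves:
    - {"dx": 0,"dy": 0,"dz": 0,"wx": 0,"wy": 0,"wz": 0}
    - {"dx": 0,"dy": 0,"dz": 0,"wx": 0,"wy": 0,"wz": 0}
    - {"dx": 0,"dy": 0,"dz": 0,"wx": 0,"wy": 0,"wz": 0}
    - {"dx": 0,"dy": 0,"dz": 0,"wx": 0,"wy": 0,"wz": 0}
    - {"dx": 0,"dy": 0,"dz": 0,"wx": 0,"wy": 0,"wz": 0}
  jaw: 40

```text
time_s: 19.35
tcp_pos: [0.6759, 0.0209, 0.1725]
ee_rot: [-90.0, 7.6, -168.0]
contact_force: [-0.2, 0.4, 0.2]
gripper_width: 0.0777
```

```bash
python3 tilt.py | grep -v xmax
```

```text
[0.67585139 0.02088539 0.1725378 ] [ -89.99689804    7.59241094 -167.98306145] [-0.21667238  0.36740029  0.23249005]
336 bottom [0.66735237 0.01902475] atgrasp [0.66704234 0.01904952] tilt [-0.2  0. ] 0.0012327120313698067
350 bottom [0.66726315 0.0190887 ] atgrasp [0.66722057 0.01890428] tilt [-0.  -0.1] 0.0012343338392846947
280 bottom [0.66759889 0.01902464] atgrasp [0.6664739  0.01904553] tilt [-0.6  0. ] 0.0012028569998888616
351 bottom [0.66799324 0.01884459] atgrasp [0.66652764 0.01978777] tilt [-0.8  0.5] 0.0011924103565373635
364 bottom [0.66802157 0.01889714] atgrasp [0.6664674  0.01966223] tilt [-0.8  0.4] 0.0011923876249591142
285 bottom [0.66812223 0.01858735] atgrasp [0.66621679 0.02049319] tilt [-1.  1.] 0.001205365967073345
350 bottom [0.66771215 0.01898395] atgrasp [0.66621684 0.01949909] tilt [-0.8  0.3] 0.0012658417491892083
364 bottom [0.66767262 0.01898325] atgrasp [0.66629993 0.01949821] tilt [-0.7  0.3] 0.0012604098034776456
284 bottom [0.66781414 0.01907149] atgrasp [0.66598995 0.01929882] tilt [-0.9  0.1] 0.001291582692151723
```

Emit:
drive_tool:
  moves:
    - {"dx": 0,"dy": 0,"dz": 0,"wx": 0,"wy": 0,"wz": 0}
    - {"dx": 0,"dy": 0,"dz": 0,"wx": 0,"wy": 0,"wz": 0}
    - {"dx": 0,"dy": -0.02,"dz": 0,"wx": 0,"wy": 0,"wz": 0}
    - {"dx": 0,"dy": -0.05,"dz": 0,"wx": 0,"wy": 0,"wz": 0}
    - {"dx": 0,"dy": -0.09,"dz": 0,"wx": 0,"wy": 0,"wz": 0}
  jaw: 0

```text
time_s: 20.12
tcp_pos: [0.6636, 0.0184, 0.2618]
ee_rot: [-90.0, 7.5, -168.0]
contact_force: [0.8, -0.4, 0.8]
gripper_width: 0.0915
```

Emit:
drive_tool:
  moves:
    - {"dx": 0.03,"dy": -0.03,"dz": 0,"wx": 0,"wy": 0,"wz": 0}
    - {"dx": 0.08,"dy": -0.05,"dz": 0,"wx": 0,"wy": 0,"wz": 0}
    - {"dx": 0.12,"dy": -0.05,"dz": 0,"wx": 0,"wy": 0,"wz": 0}
    - {"dx": 0.12,"dy": -0.05,"dz": 0,"wx": 0,"wy": 0,"wz": 0}

```text
time_s: 20.62
tcp_pos: [0.5393, -0.0079, 0.2961]
ee_rot: [-90.0, 7.6, -168.0]
contact_force: [-0.5, 0.3, 0.2]
gripper_width: 0.0919
```

Run:
```python
from h import *
s=manip.get_state();print(s['tcp_pos'],s['contact_force'])
p,d=cap('scene');W=pts('scene',d);cv2.imwrite('pics/end.png',cv2.resize(p[130:400,180:500,::-1],(640,540)))
m=(np.hypot(W[...,0]-.667,W[...,1]-.02)<.05)&(W[...,2]>.1)&(W[...,2]<.25);q=W[m];print('top z',q[:,2].max())
from scipy.optimize import least_squares
q=q[q[:,2]<.21]
def f(v):
    a=np.array([v[2],v[3],1]);a/=np.linalg.norm(a);w=q-[v[0],v[1],.14]
    return np.linalg.norm(w-np.outer(w@a,a),axis=1)-.0272
v=least_squares(f,[.667,.02,0,0],loss='soft_l1',f_scale=.0015).x;print(v[:2],np.degrees(v[2:]))
b=W[(abs(W[...,0]-.68)<.06)&(abs(W[...,1]+.015)<.21)&(W[...,2]<.09)&(W[...,2]>.06)]
for y in np.arange(-.22,.2,.03):
    k=b[abs(b[:,1]-y)<.015];print(y.round(2),np.median(k[:,2]).round(4),end='; ')
```

```text
[ 0.53925796 -0.00792648  0.29609647] [-0.45977932  0.34803131  0.20289474]
top z 0.23710414505635247
[0.66728487 0.01908959] [-0.05041062  0.1262431 ]
-0.22 0.082; -0.19 0.0822; -0.16 0.082; -0.13 0.0822; -0.1 0.0822; -0.07 0.0818; -0.04 0.0822; -0.01 0.0822; 0.02 0.0823; 0.05 0.0822; 0.08 0.0823; 0.11 0.0826; 0.14 0.0827; 0.17 0.0825; 0.2 0.0827;
```

View pics/end.png

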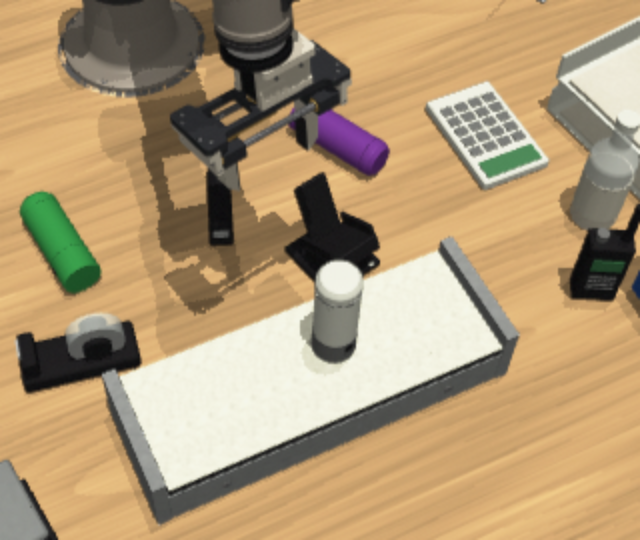

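The lantern stands upright on the board at (338, 310). The board is flat, the arm is clear, and the other things haven't moved.

```bash
python3 -c "
from bench import manip
print(manip.sign_off())"
```

```text
the job is handed in; nothing more can be done
None
```

The lantern is standing upright and released on the board over the hidden crossbar, and I handed the job in after about 21 s of the 72 s allowed. The sign-off gives no verdict.

- **Finding the bar:** I pressed the board at seven places. It was firm from about y = 0 to 0.045 m: about 10 N sank it 0.1–0.4 mm. It gave on both sides of that, which puts the bar's centre at y ≈ 0.02 m. The deepest press was about 2 mm.
- **Lantern tilt:** While I drew the lantern out of its stand and brought it upright, it turned about 7.6° between the finger pads. I measured that from the camera's depth and tilted the tool to correct it before lowering. I set it down in 1.5 mm steps until it touched, pressing lightly with about 6 N before letting go.
- **Last checks:**
  - The lantern's axis is at (0.667, 0.019) m and its tilt is about 0.1°.
  - The board shows flat along its whole length.
  - The arm is clear, with no contact force on it.
  - The other things in the last picture look unmoved. I did not measure them, and the mug and most of the hole punch were outside it.
- **Disagreements:** The scene camera reads heights about 2 mm high, so the foot's height rests on the pressing results and the board looking flat. Tilt readings just after release, with the fingers still around the lantern, scattered up to about 1.4°.

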